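Open the chiller's water filler

ROBOT

A 6-joint arm with a two-finger parallel gripper is mounted at the origin on the work surface. World frame = base frame: x ahead of the robot, y to its left, z up, the work surface at z = 0. Lengths are in m, angles in rad, forces in N, time in s.
With the tool pointing down it reaches from about 0.35 to 0.725 m from the base axis. Payload 6 kg.
Tool frame: the origin (TCP) lies midway between the tips of the shut fingers; the grasp point (between the pads) lies 19 mm behind it (arm.grip_depth is the distance from the TCP to the grasp point, in m); z points along the fingers, y is the direction in which the jaws open and shut (so a half turn about z gives the same grasp; the last joint's range is limited). The gripper opens to 85 mm and grips with 20 to 120 N. Pads are 22 mm wide; open, the fingers measure 114 mm over their backs; the gripper's body (76 mm by 85 mm) begins 54 mm behind the grasp point. The pads swing forward as they close: fully open they stand 13 mm farther back than shut.
Start: joints at [-0.881, 0.04, 0.085, 0, -1.615, -0.334], TCP at [0.209, -0.562, 0.231] pointing down, gripper open.
Joint ranges: [-2.56, 2.56], [-1.29, 2.01], [-1.08, 1.49], [-3.29, 1.98], [-2.81, -0.18], [-2.99, 2.99]. Speed limits (rad/s): [2.57, 2.57, 3.01, 3.14, 3.14, 3.14].

INTERFACE

Orientations are given as [roll, pitch, yaw] about the fixed x, y, z axes, in that order (R = Rz(yaw) Ry(pitch) Rx(roll)).
In Python, from rig import sense, viewer, order, arm gives the robot as it stands.
- The arm moves only by the tool arm_command, never from a script. Its argument "deltas" is one flat list of numbers, 4 for each row, row after row: the shift along the world's x, y, z in units of 0.08 m (1.0 is 0.08 m), then the turn about the world's z in units of 2 rad (1.0 is 2 rad). A call has exactly 10 rows; each row shifts and turns the commanded pose from where the row before left it; what a row does not reach is not made up. A row lasts 1/12 s, in which the tool goes at most 41.7 mm and 7.16 degrees, less where a joint would pass 70% of its speed; a pose out of reach is approached as far as the arm can. A call with a number of a shift or a turn outside -1 to 1 is refused whole. A call with a gripper value outside its range is refused whole. "hand" is the closure, from 0 (fully open) to 1 (shut), set as the call begins (left out, the last holds). The fingers move at their own pace and stop on an object; "force" is the grip in N (left out, the last holds). Time passes only in rows, so rows that do not move let the fingers close, or fill a call up. It gives the time, the measured TCP pose, the force and the opening at its end, in the units of the state.
- sense(): the state, without advancing time (a new reading comes with each control period).
- viewer.snapshot(name): name is "scene" or "top"; returns (picture, depth): 384x512x3 uint8, blue, green, red; 384x512 float32, m along the optical axis (not along the pixel's ray), 0 where there is no reading.
- viewer.camera_info(name): a dict with "fovy" (degrees; the focal length in pixels is half the picture's height over the tangent of half this angle, whatever the lens; pixels are square), "cx", "cy" (the principal point, pixels), "xyz" and "rotation" of the camera in the world. Camera axes: x right, y down, z forward; pixel columns grow to the right and rows downward; lengths in m; the calibration is good to about 2 mm. A picture is of the moment at which its call begins. camera_info takes no time and is no camera call.
- order.sign_off(): hands the job in, once; it reports no verdict.
Trained networks look in the newest picture that a camera, given by its name, has taken for a name from the list of things; names that differ only in an ending like _2 or _b are one class to them, and where a whole thing is asked for, a point or a joint stands for the part that bears it (a point fixed in the world has none). Each returns a list of dicts, best first, with "confidence" (0 to 1); they miss things now and then, are a little off and sometimes report something else, mostly with a low value. They report only what shows in the picture. A call takes as long as a camera call.
- viewer.trace(camera, target): "region" (384x512 bool, what is visible of it).
- viewer.tip_of(camera, target): "xyz" ([x, y, z] in m, in world coordinates, good to about 4 mm: a listed point, or the origin of a listed thing).
The state is a dict: "time_s": time; "joint_pos": joint angles; "joint_vel": joint speeds; "joint_efforts": joint torques, N m; "tool_pos": TCP position; "tool_rot": TCP orientation; "ft_force": force on the tool from outside, world axes, zero at the start; "ft_torque": the same for the moment, N m; "grip_width": opening from 0.0 (shut) to 1.0 (fully open).
Only numpy, scipy, OpenCV 4.12 (cv2) and the standard library are available. Lean on these libraries where they do the work, as an engineer would, in place of code of your own. Each camera call takes 0.05 s, during which the arm holds its last target.

TASK

The bench chiller is due for topping up. Flip its filler flap up and right over so that it stays open, unscrew the black cap underneath, lift it off and set it down gently in the steel tray, standing open side down, without disturbing the beakers and bottles around it.

Things in the scene. Friction and masses are not known exactly. Their poses are not given: they have to be found in the camera images.
- chiller: Low bench-top recirculating chiller, a light grey box fixed to the bench: 330 mm long (its x), 200 mm wide (y), flat top (deck) 175 mm above the bench. Origin on the bench straight below the filler axis; x points from its front (dark control panel, 77 mm before the axis, towards the robot) to its back (253 mm behind the axis), z up.
- filler (a point): Centre of the rim of the filler neck (a tube 36 mm across), 163 mm above the bench. The neck stands in the middle of a square well, 130 x 130 mm, whose floor is 42 mm below the deck (133 mm above the bench); the shut flap covers the well. Axes as the chiller's.
- flap (a joint): Hinge of the flat grey flip-top flap (144 x 142 mm, 4 mm thick, 0.16 kg) lying on the deck over the filler well: 0 shut, grows as its front edge rises, 1.57 upright, 2.85 at its stop, laid far over backwards. No spring, slightly damped: by its own weight it falls shut before upright, and on to its stop in about 2 s beyond upright.
- flap_tab (a point): Middle of the lift tab at the flap's front edge: a flat tongue 36 mm wide (chiller y), 6 mm thick, sticking out 35 mm beyond the chiller's front face with nothing beneath it; this point is 20 mm from the face, 15 mm from the tab's end, 167 mm from the hinge; at first 178 mm above the bench, 97 mm before the filler axis. Moves with the flap.
- flap_hinge (a point): Middle of the flap's hinge line, which runs along the chiller's y, 70 mm behind the filler axis and 178 mm above the bench.
- cap: Round black ribbed screw cap, 60 mm across, 26 mm high, about 0.08 kg, hollow below. Origin: centre of its underside, 143 mm above the bench when screwed on; z up. Loosens anticlockwise seen from above: its lugs leave the coarse thread once its yaw relative to the chiller is 2.05 rad (starts near 0); a stop ends the turn at 2.6. It need not rise while turned; once free it lifts straight off.
- tray: Shallow stainless-steel tray fixed to the bench, 200 x 150 mm (its x, y), rim 20 mm high, walls and floor 3 mm thick. Origin at the centre of its underside, z up. Either left or right of the chiller's front.
- tube_rack: Blue wire rack, 204 x 84 mm, with capped tubes up to 125 mm above the bench; fixed; on the side where the tray is not. Origin at the centre of its underside.
- beaker_large: Glass beaker, 70 mm across, 95 mm high, left of the chiller, loose. Origin at the centre of its underside.
- beaker_small: Glass beaker, 50 mm across, 70 mm high, right of the chiller, loose. Origin at the centre of its underside.
- bottle_large: Glass bottle with black cap, 86 mm across, 176 mm high, left of the chiller, loose. Origin at the centre of its underside.
- bottle_small: Glass bottle with black cap, 70 mm across, 138 mm high, right of the chiller, loose. Origin at the centre of its underside.

How it is judged:
By the outcome, as a careful person would: the job done as asked, in the order asked, and still so for the second after the job is handed in, with the robot touching nothing.
It also fails if it takes over 61 s, if anything falls off the work surface, if the arm or the gripper's body presses on something with over 40 N, if the wrist force passes 120 N, or if a joint passes its speed limit or range.

## Working session

There is one attempt and no reset: what is moved stays moved. The work goes in short steps, Python scripts to look and compute and a tool call to move; the robot and the scene stay as the last step left them, time stands still between calls to the robot, and variables do not carry over. Pictures are saved under pics/ and viewed, and the job is handed in when it is done.

Besides the shell and the picture viewer there is one more tool, called after "Call:" as name(argument=value, ...) on one line, values as JSON. arm_command: Moves the arm, as the interface text tells. Shifts and turns lie within -1 to 1; 1 stands for 0.08 m of shift or 2 rad of turn. Its arguments: {"type":"object","properties":{"deltas":{"type":"array"},"hand":{"type":"number"},"force":{"type":"number"}},"required":["deltas"]}

```bash
ls; mkdir -p pics; python3 - <<'E'
from rig import sense, viewer, order, arm
import cv2
s=sense();print(s)
for n in("scene","top"):
    p,d=viewer.snapshot(n);cv2.imwrite(f"pics/{n}0.png",p);print(n,viewer.camera_info(n))
for t in["filler","flap_tab","flap_hinge","chiller","tray","cap","tube_rack","beaker_large","beaker_small","bottle_large","bottle_small"]:
  for c in("top","scene"):
    print(t,c,[(x["xyz"],x["confidence"]) for x in viewer.tip_of(c,t)][:2])
print(sense()["time_s"],arm.grip_depth)
E
```

```text
pics
{'time_s': 0.0, 'joint_pos': array([-8.81267245e-01,  4.07769959e-02,  8.38117696e-02, -4.88962494e-04,
       -1.61550373e+00, -3.33707585e-01]), 'joint_vel': array([-0.00014075, -0.00122374, -0.0006314 ,  0.00133011,  0.00088984,
       -0.00068476]), 'joint_efforts': array([-1.87453647e-03, -3.68205714e+01,  3.47407329e+01,  6.93248659e+00,
       -5.68652496e-03,  1.53040128e-05]), 'tool_pos': array([ 0.20898815, -0.56207033,  0.23029416]), 'tool_rot': array([ 3.13985229e+00, -8.63056203e-05, -2.78574964e+00]), 'ft_force': array([ 0.51415164,  1.13780874, -0.0209178 ]), 'ft_torque': array([0.00274622, 0.04549434, 0.00279164]), 'grip_width': 0.9968489716003115}
scene {'fovy': 46.83641110094602, 'cx': 264.04791607497214, 'cy': 186.3199923931733, 'xyz': array([1.26048425, 0.04770843, 1.05751488]), 'rotation': array([-2.47191556,  0.01149836,  1.5892628 ])}
top {'fovy': 46.26239589121903, 'cx': 253.20782143152584, 'cy': 197.16743946836738, 'xyz': array([ 0.35671072, -0.01462462,  1.33813876]), 'rotation': array([-2.97985407,  0.02337655, -1.58635485])}
filler top [([0.5474, 0.00
[... 361 characters left out ...]
cene []
tray top [([0.453, -0.3187, -0.001], 0.94)]
tray scene [([0.4587, -0.3214, 0.0034], 0.59)]
cap top []
cap scene []
tube_rack top [([0.4318, 0.2728, -0.0006], 0.63)]
tube_rack scene [([0.4351, 0.2686, -0.0005], 0.8), ([0.6482, -0.4146, 0.0006], 0.67)]
beaker_large top [([0.6406, 0.2978, 0.0006], 0.75)]
beaker_large scene [([0.6412, 0.2918, 0.0004], 0.66)]
beaker_small top [([0.6419, -0.2646, -0.0016], 0.64)]
beaker_small scene [([0.6406, -0.2617, -0.0026], 0.66)]
bottle_large top [([0.6667, 0.4264, 0.001], 0.75)]
bottle_large scene [([0.6647, 0.4227, -0.0017], 0.59)]
bottle_small top [([0.6498, -0.411, -0.0012], 0.59)]
bottle_small scene [([0.6518, -0.4138, -0.0018], 0.85)]
1.2 0.0187
```

View pics/top0.png

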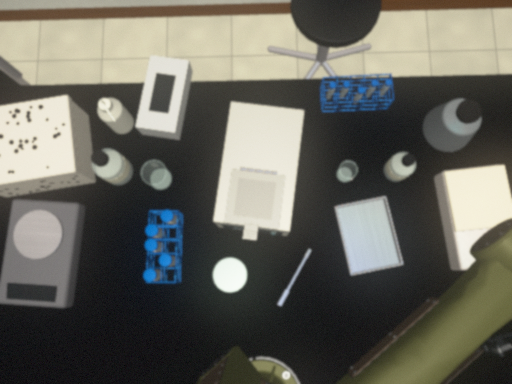

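View pics/scene0.png

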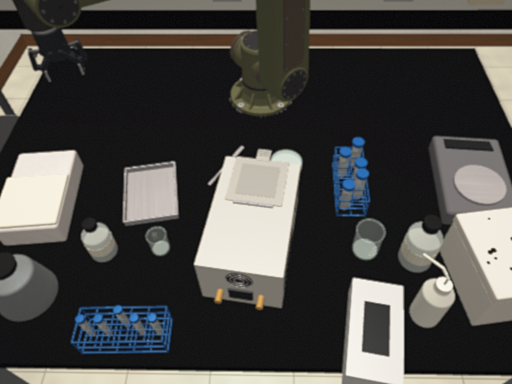

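```bash
cat > h.py <<'E'
import numpy as np,cv2
from rig import sense, viewer, order, arm
from scipy.spatial.transform import Rotation as Ro
def cloud(n,d):
    c=viewer.camera_info(n);h,w=d.shape;f=h/2/np.tan(np.radians(c["fovy"])/2)
    v,u=np.mgrid[:h,:w]
    P=np.stack([(u-c["cx"])/f*d,(v-c["cy"])/f*d,d],-1)
    R=Ro.from_euler("xyz",c["rotation"]).as_matrix()
    return P@R.T+c["xyz"]
def rect(p):
    return cv2.minAreaRect((p[:,:2]*1000).astype(np.float32))
E
python3 - <<'E'
from h import *
for n in("top","scene"):
    p,d=viewer.snapshot(n);X=cloud(n,d)
    for t in("flap","chiller","tray","flap_tab"):
        r=viewer.trace(n,t)
        if not r: print(n,t,"none");continue
        m=r[0]["region"]&(d>0);q=X[m]
        if t!="tray":q=q[(q[:,2]>.165)&(q[:,2]<.19)]
        else: q=q[(q[:,2]<.035)&(q[:,2]>-.01)]
        if len(q)<5: continue
        print(n,t,r[0]["confidence"],len(q),q.mean(0).round(4),np.median(q[:,2]).round(4),rect(q))
    q=X[(d>0)&(X[...,2]>.168)&(X[...,2]<.19)&(X[...,0]>.42)&(X[...,0]<.85)&(abs(X[...,1])<.16)]
    print(n,"deck",len(q),rect(q), np.median(q[:,2]))
E
```

```text
top flap 0.76 3061 [0.5367 0.006  0.1805] 0.1806 ((528.41650390625, 7.5788726806640625), (141.17796325683594, 184.98287963867188), 81.40522003173828)
top chiller 0.59 9287 [ 0.6265 -0.0075  0.1769] 0.1764 ((617.515869140625, -5.4960784912109375), (200.60507202148438, 366.3732604980469), 81.50714874267578)
top tray 0.87 3856 [ 0.4533 -0.3232  0.0058] 0.0039 ((456.1089782714844, -323.1016845703125), (214.46304321289062, 164.579345703125), 10.298025131225586)
top flap_tab 0.65 3134 [0.5367 0.0069 0.1805] 0.1805 ((527.5455932617188, 7.777107238769531), (145.1506805419922, 184.58258056640625), 80.9669418334961)
top deck 9317 ((617.5203857421875, -5.57318115234375), (200.58522033691406, 366.41925048828125), 81.54042053222656) 0.17637486172778183
scene flap 0.93 2566 [0.5459 0.0103 0.1813] 0.1813 ((532.0510864257812, 11.6680908203125), (143.2500457763672, 188.27813720703125), 80.1521224975586)
scene chiller 0.74 9628 [ 0.6539 -0.005   0.1773] 0.1766 ((622.4464721679688, -2.3773956298828125), (200.8530731201172, 371.0264587402344), 81.64985656738281)
scene tray 0.75 3087 [ 0.4595 -0.3202  0.0069] 0.0046 ((450.8499755859375, -322.02386474609375), (227.6313934326172, 162.76913452148438), 11.174846649169922)
scene flap_tab 0.64 2605 [0.5452 0.01   0.1812] 0.1813 ((531.923095703125, 10.608489990234375), (146.0300750732422, 188.01907348632812), 82.11793518066406)
scene deck 9584 ((620.953857421875, -2.1030502319335938), (200.8587188720703, 367.99822998046875), 81.62489318847656) 0.17663369581468563
```

Call:
arm_command(deltas=[0.15,0.365,0,-0.0125,0.15,0.365,0,-0.0125,0.15,0.365,0,-0.0125,0.15,0.365,0,-0.0125,0.15,0.365,0,-0.0125,0.15,0.365,0,-0.0125,0.15,0.365,0,-0.0125,0.15,0.365,0,-0.0125,0.15,0.365,0,-0.0125,0.15,0.365,0,-0.0125], hand=0)

```text
time_s: 2.53
tool_pos: [0.3292, -0.269, 0.2315]
tool_rot: [-3.141, 0.001, -3.037]
ft_force: [0.8, 0.0, 0.2]
grip_width: 0.997
```

Call:
arm_command(deltas=[0.15,0.38,0,-0.0125,0.15,0.38,0,-0.0125,0.15,0.38,0,-0.0125,0.15,0.38,0,-0.0125,0.15,0.38,0,-0.0125,0.15,0.38,0,-0.0125,0.15,0.38,0,-0.0125,0.15,0.38,0,-0.0125,0.18,0.38,0,-0.0125,0.18,0.22,0,-0.0125])

```text
time_s: 3.37
tool_pos: [0.4542, 0.0235, 0.2315]
tool_rot: [3.14, 0.001, 2.998]
ft_force: [1.0, 0.0, 0.6]
grip_width: 1.001
```

```bash
python3 - <<'E'
from h import *
s=sense();print(s["time_s"],s["tool_pos"],s["tool_rot"],s["joint_pos"].round(3))
E
```

```text
3.3667 [0.45419119 0.02354585 0.23153613] [3.14040354e+00 7.64806592e-04 2.99838899e+00] [ 0.498 -0.356 -0.266 -0.    -1.66  -2.212]
```

Call:
arm_command(deltas=[-0.03,-0.02,-0.1,0,0,0,-0.15,-0.002,0,0,-0.15,0,0,0,-0.15,0,0,0,-0.1,0,0,0,-0.1,0,0,0,-0.045,0,0,0,0,0,0,0,0,0,0,0,0,0])

```text
time_s: 4.2
tool_pos: [0.4517, 0.0192, 0.1684]
tool_rot: [3.141, 0.001, 2.993]
ft_force: [0.2, 0.7, 0.5]
grip_width: 1.001
```

```bash
python3 - <<'E'
from h import *
s=sense();print(s["tool_pos"],s["tool_rot"],s["ft_force"])
p,d=viewer.snapshot("top");q,_=viewer.snapshot("scene")
print([(x["xyz"],x["confidence"]) for c in("top","scene") for x in viewer.tip_of(c,"flap_tab")])
a=cv2.resize(p[140:280,180:330],None,fx=2.6,fy=2.6);b=cv2.resize(q[120:260,190:340],None,fx=2.6,fy=2.6)
cv2.imwrite("pics/g1.png",np.hstack([a,b]))
E
```

```text
[0.45170795 0.01915828 0.16836804] [3.14111113e+00 1.04957247e-03 2.99327879e+00] [0.1725945  0.6836117  0.50544758]
[([0.4513, 0.0224, 0.1797], 0.76)]
```

View pics/g1.png

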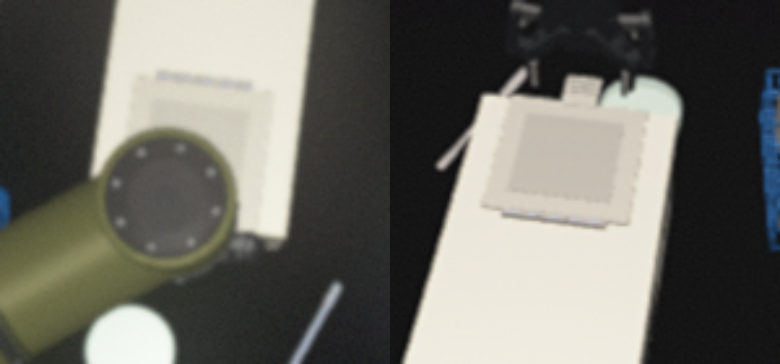

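The scene crop shows the two fingers (columns 533 and 628) either side of the tab (583). Now I close the hand.

Call:
arm_command(deltas=[0,0.03,0,0,0,0,0,0,0,0,0,0,0,0,0,0,0,0,0,0,0,0,0,0,0,0,0,0,0,0,0,0,0,0,0,0,0,0,0,0], hand=1, force=25)

```text
time_s: 5.23
tool_pos: [0.4513, 0.0209, 0.168]
tool_rot: [-3.14, -0.0, 2.993]
ft_force: [-1.4, -5.3, 3.2]
grip_width: 0.412
```

```bash
python3 - <<'E'
from h import *
s=sense();print(s["tool_pos"],s["tool_rot"],s["ft_force"],s["grip_width"]*85)
# arc steps: theta increments
r=.167;dx=np.array([.989,-.148])
th=np.linspace(0,1.85,31)
for i in range(30):
    a,b=th[i],th[i+1]
    h=r*(np.cos(a)-np.cos(b));v=r*(np.sin(b)-np.sin(a))
    print(i,(np.r_[h*dx,v]/.08).round(3))
E
```

```text
[0.45128318 0.02089171 0.16798879] [-3.14035892e+00 -1.84457511e-05  2.99299608e+00] [-1.3689498  -5.28442682  3.22989768] 35.007558717234254
0 [ 0.004 -0.001  0.129]
1 [ 0.012 -0.002  0.128]
2 [ 0.02  -0.003  0.127]
3 [ 0.027 -0.004  0.126]
4 [ 0.035 -0.005  0.124]
5 [ 0.042 -0.006  0.121]
6 [ 0.05  -0.007  0.119]
7 [ 0.057 -0.008  0.115]
8 [ 0.064 -0.01   0.111]
9 [ 0.07  -0.011  0.107]
10 [ 0.077 -0.011  0.103]
11 [ 0.083 -0.012  0.098]
12 [ 0.089 -0.013  0.092]
13 [ 0.094 -0.014  0.087]
14 [ 0.099 -0.015  0.081]
15 [ 0.104 -0.016  0.074]
16 [ 0.108 -0.016  0.068]
17 [ 0.112 -0.017  0.061]
18 [ 0.116 -0.017  0.054]
19 [ 0.119 -0.018  0.046]
20 [ 0.121 -0.018  0.039]
21 [ 0.123 -0.018  0.031]
22 [ 0.125 -0.019  0.023]
23 [ 0.126 -0.019  0.016]
24 [ 0.127 -0.019  0.008]
25 [ 0.127 -0.019 -0.   ]
26 [ 0.127 -0.019 -0.008]
27 [ 0.126 -0.019 -0.016]
28 [ 0.125 -0.019 -0.024]
29 [ 0.123 -0.018 -0.032]
```

Call:
arm_command(deltas=[0.004,-0.011,0.129,0,0.012,-0.002,0.128,0,0.02,-0.003,0.127,0,0.027,-0.004,0.126,0,0.035,-0.005,0.124,0,0.042,-0.006,0.121,0,0.05,-0.007,0.119,0,0.057,-0.008,0.115,0,0.064,-0.01,0.111,0,0.07,-0.011,0.107,0])

```text
time_s: 6.07
tool_pos: [0.4821, 0.0163, 0.2647]
tool_rot: [3.142, -0.001, 2.993]
ft_force: [2.5, -3.1, -4.2]
grip_width: 0.413
```

```bash
python3 - <<'E'
from h import *
s=sense();print(s["tool_pos"],s["tool_rot"],s["ft_force"],s["grip_width"]*85)
q,_=viewer.snapshot("scene")
print([(x["xyz"],x["confidence"]) for x in viewer.tip_of("scene","flap_tab")])
cv2.imwrite("pics/g2.png",cv2.resize(q[20:260,150:390],None,fx=2.4,fy=2.4))
E
```

```text
[0.48208512 0.01626194 0.26474291] [ 3.14150234e+00 -9.40385978e-04  2.99337444e+00] [ 2.53068282 -3.1186294  -4.20243402] 35.07106422881923
[([0.478, 0.017, 0.2718], 0.67)]
```

View pics/g2.png

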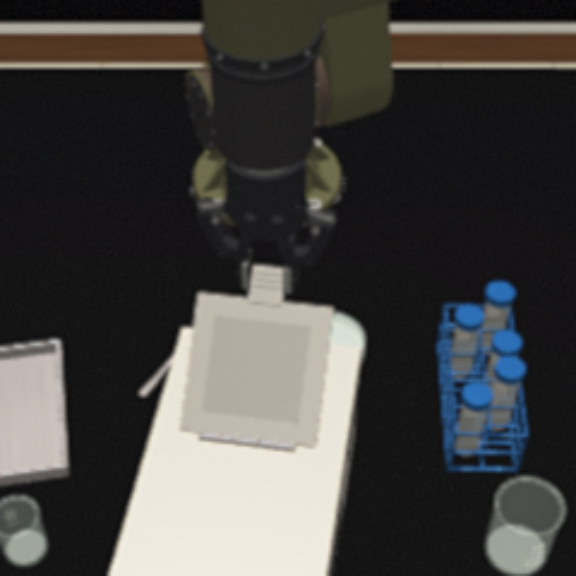

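The flap is rising with its tab (crop about 265, 285) held between the fingers. I continue along the arc.

Call:
arm_command(deltas=[0.077,-0.011,0.103,0,0.083,-0.012,0.098,0,0.089,-0.013,0.092,0,0.094,-0.014,0.087,0,0.099,-0.015,0.081,0,0.104,-0.016,0.074,0,0.108,-0.016,0.068,0,0.112,-0.017,0.061,0,0.116,-0.017,0.054,0,0.119,-0.018,0.046,0])

```text
time_s: 7.0
tool_pos: [0.5618, 0.0044, 0.326]
tool_rot: [3.141, -0.001, 2.994]
ft_force: [-2.6, -0.6, 0.9]
grip_width: 0.41
```

Call:
arm_command(deltas=[0.121,-0.018,0.039,0,0.123,-0.018,0.031,0,0.125,-0.019,0.023,0,0.126,-0.019,0.016,0,0.127,-0.019,0.008,0,0.127,-0.019,0,0,0.127,-0.019,-0.008,0,0.126,-0.019,-0.016,0,0.125,-0.019,-0.024,0,0.123,-0.018,-0.032,0])

```text
time_s: 7.83
tool_pos: [0.6628, -0.0104, 0.3314]
tool_rot: [3.14, 0.005, 2.994]
ft_force: [0.1, -0.4, 7.6]
grip_width: 0.409
```

```bash
python3 - <<'E'
from h import *
s=sense();print(s["tool_pos"],s["tool_rot"],s["ft_force"],s["grip_width"]*85)
q,_=viewer.snapshot("scene")
print([(x["xyz"],x["confidence"]) for x in viewer.tip_of("scene","flap_tab")])
cv2.imwrite("pics/g3.png",cv2.resize(q[20:260,150:390],None,fx=2.4,fy=2.4))
E
```

```text
[ 0.66280736 -0.01044745  0.33141117] [3.14012599 0.00469112 2.99376298] [ 0.12008101 -0.39327965  7.58663576] 34.8021490205961
[]
```

View pics/g3.png

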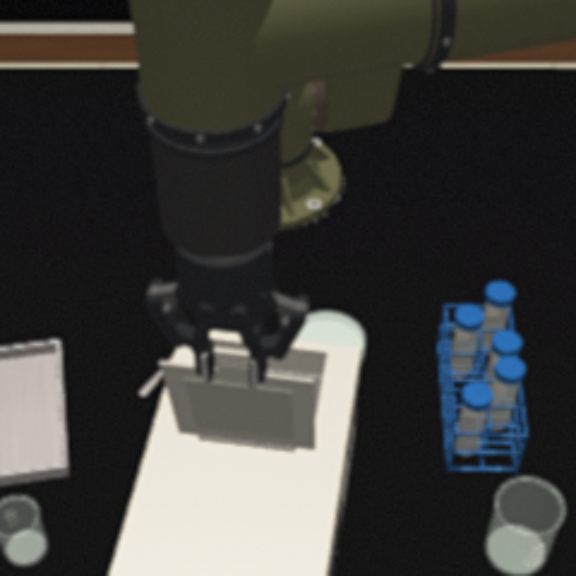

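Call:
arm_command(deltas=[0,0,0,0,0,0,0,0,0,0,0.02,0,-0.05,0.01,0.2,0,-0.1,0.015,0.25,0,-0.15,0.02,0.25,0,-0.25,0.03,0.1,0,-0.3,0.045,0,0,-0.3,0.045,0,0,-0.2,0.03,0,0], hand=0)

```text
time_s: 8.77
tool_pos: [0.5522, 0.0052, 0.3948]
tool_rot: [3.141, 0.001, 2.994]
ft_force: [0.0, 0.4, -0.3]
grip_width: 1.002
```

```bash
python3 - <<'E'
from h import *
s=sense();print(s["time_s"],s["tool_pos"],s["tool_rot"],s["ft_force"],s["grip_width"]*85)
q,_=viewer.snapshot("scene")
cv2.imwrite("pics/g4.png",cv2.resize(q[20:260,150:390],None,fx=2.4,fy=2.4))
E
```

```text
8.7667 [0.55222502 0.00517613 0.39480174] [3.14059252e+00 1.06812754e-03 2.99380595e+00] [ 0.00237888  0.38631268 -0.29882388] 85.20971867563273
```

View pics/g4.png

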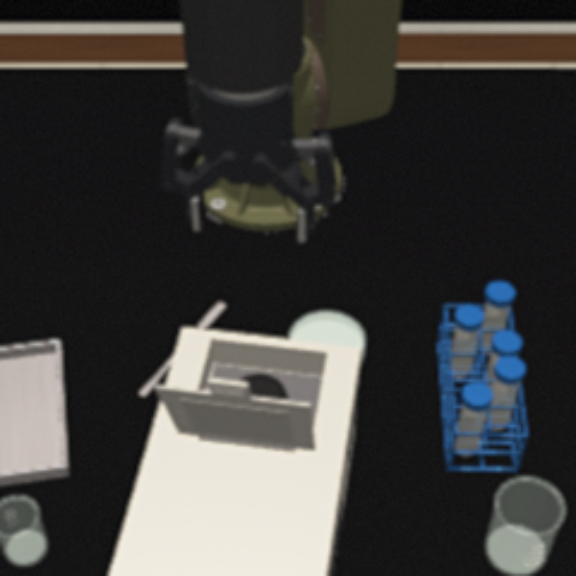

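The flap has been released past upright and is tilting backwards; the cap shows in the well at crop (265, 385). I'll let the flap settle, then locate the cap.

Call:
arm_command(deltas=[0,0,0,0,0,0,0,0,0,0,0,0,0,0,0,0,0,0,0,0,0,0,0,0,0,0,0,0,0,0,0,0,0,0,0,0,0,0,0,0])

```text
time_s: 9.65
tool_pos: [0.554, 0.0049, 0.3939]
tool_rot: [3.141, -0.0, 2.993]
ft_force: [-0.4, -0.2, 0.6]
grip_width: 0.998
```

```bash
cat > look.py <<'E'
from h import *
import sys
q,d=viewer.snapshot("scene");X=cloud("scene",d)
for t in("filler","cap","flap_tab","flap_hinge"):
    print(t,[(x["xyz"],x["confidence"]) for x in viewer.tip_of("scene",t)])
r=viewer.trace("scene","cap")
if r:
    m=r[0]["region"]&(d>0);Q=X[m];z=np.percentile(Q[:,2],[5,50,95]);print(r[0]["confidence"],len(Q),z)
    T=Q[(Q[:,2]>z[2]-.006)]
    print("top circle",cv2.minEnclosingCircle((T[:,:2]*1000).astype(np.float32)),T.mean(0))
s=sense();print(s["time_s"],s["tool_pos"],s["tool_rot"],s["joint_pos"].round(2))
cv2.imwrite(sys.argv[1],cv2.resize(q[20:260,150:390],None,fx=2.4,fy=2.4))
E
python3 look.py pics/g5.png
```

```text
filler [([0.5481, 0.0086, 0.1611], 0.68)]
cap [([0.5481, 0.002, 0.1414], 0.69)]
flap_tab [([0.7309, -0.021, 0.2976], 0.91)]
flap_hinge [([0.6186, -0.004, 0.1724], 0.9)]
0.8 429 [0.15384013 0.16952331 0.17298974]
top circle ((553.4386596679688, 10.592151641845703), 31.524282455444336) [0.55299645 0.00926324 0.17029086]
9.95 [0.55395192 0.00498465 0.39390838] [ 3.14148800e+00 -2.65097258e-05  2.99342119e+00] [ 0.37 -0.    0.34 -0.   -1.92 -2.09]
```

View pics/g5.png

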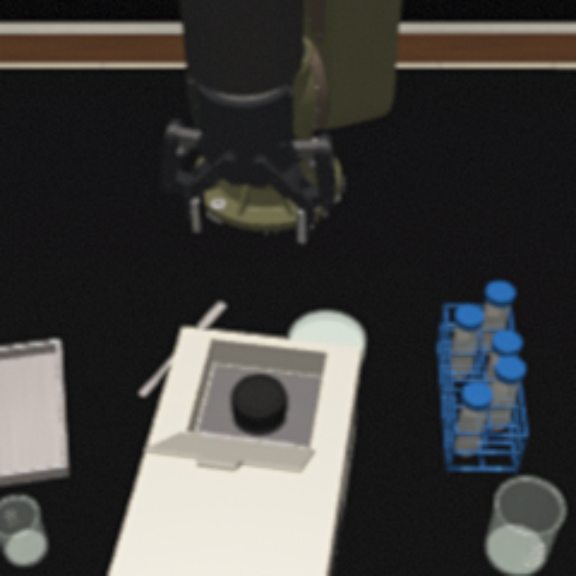

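The flap is still falling towards its stop. The cap is fully visible at crop (259, 402), at about (0.549, 0.007). I descend halfway.

Call:
arm_command(deltas=[-0.06,0.025,-0.15,0,0,0,-0.25,0,0,0,-0.3,0,0,0,-0.3,0,0,0,-0.3,0,0,0,-0.3,0,0,0,-0.25,0,0,0,-0.15,0,0,0,-0.05,0,0,0,0,0])

```text
time_s: 10.78
tool_pos: [0.549, 0.0069, 0.2295]
tool_rot: [-3.141, -0.001, 2.993]
ft_force: [0.2, 0.0, -0.1]
grip_width: 1.0
```

```bash
python3 look.py pics/g6.png
```

```text
filler [([0.5493, 0.0095, 0.1651], 0.67)]
cap [([0.55, 0.0077, 0.1465], 0.57)]
flap_tab [([0.7756, -0.0262, 0.2255], 0.56)]
flap_hinge [([0.6181, -0.0036, 0.1745], 0.74)]
0.76 465 [0.14914015 0.1693503  0.17272823]
top circle ((552.6973266601562, 7.5570454597473145), 32.09248733520508) [0.55261035 0.00897334 0.17031936]
11.0833 [0.5495757  0.0070455  0.23107603] [3.14077883e+00 1.62800864e-03 2.99334037e+00] [ 0.38 -0.1  -0.05  0.   -1.62 -2.1 ]
```

View pics/g6.png

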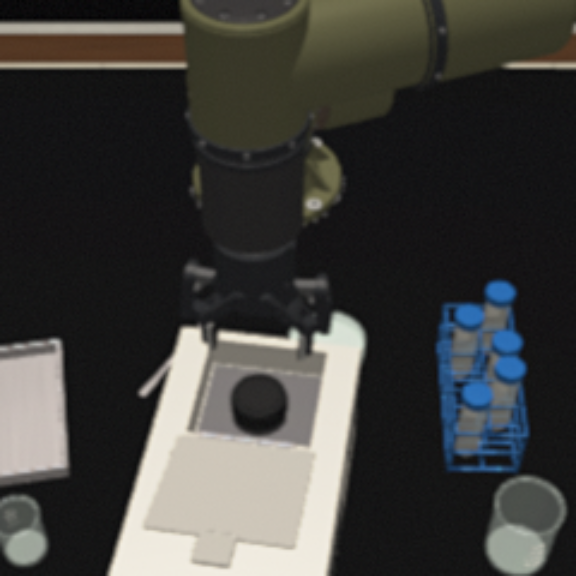

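The flap lies fully back, with its tab at crop (215, 545). I descend onto the cap.

Call:
arm_command(deltas=[0,0.01,-0.1,0,0,0,-0.15,0,0,0,-0.2,0,0,0,-0.2,0,0,0,-0.15,0,0,0,-0.12,0,0,0,-0.09,0,0,0,-0.05,0,0,0,0,0,0,0,0,0])

```text
time_s: 11.92
tool_pos: [0.5494, 0.0077, 0.1456]
tool_rot: [3.141, 0.001, 2.993]
ft_force: [0.4, 0.2, 0.0]
grip_width: 0.996
```

```bash
python3 look.py pics/g7.png
```

```text
filler [([0.5474, 0.0072, 0.1642], 0.87)]
cap [([0.5505, 0.007, 0.1446], 0.96)]
flap_tab [([0.7718, -0.0238, 0.2279], 0.66)]
flap_hinge [([0.6175, -0.0041, 0.174], 0.77)]
0.86 472 [0.14917916 0.16925235 0.17277107]
top circle ((551.4031982421875, 8.584779739379883), 30.841699600219727) [0.55262447 0.00867677 0.17021451]
12.2167 [0.54937594 0.00780222 0.14557157] [3.14118281e+00 6.80668239e-04 2.99336260e+00] [ 0.38 -0.09 -0.2  -0.   -1.46 -2.1 ]
```

View pics/g7.png

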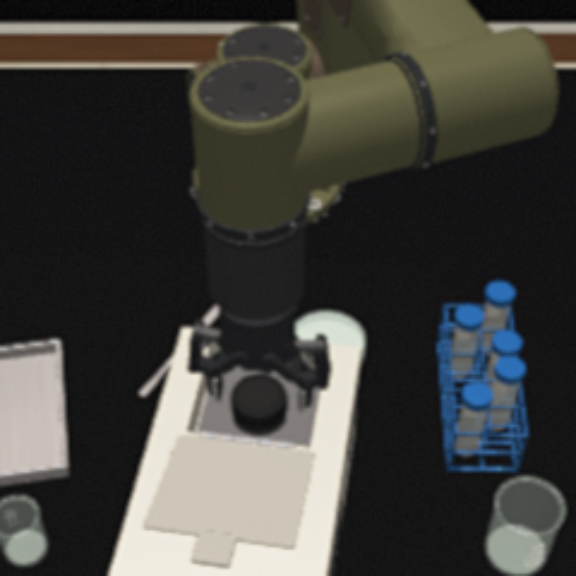

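The fingers flank the cap, at crop columns 215 and 303 with the cap at 259. I close the hand.

Call:
arm_command(deltas=[0,0,0,0,0,0,0,0,0,0,0,0,0,0,0,0,0,0,0,0,0,0,0,0,0,0,0,0,0,0,0,0,0,0,0,0,0,0,0,0], hand=1, force=50)

```text
time_s: 13.05
tool_pos: [0.5495, 0.0076, 0.1458]
tool_rot: [3.142, 0.001, 2.993]
ft_force: [-1.3, -0.6, 5.9]
grip_width: 0.686
```

```bash
python3 look.py pics/g8.png; python3 -c "
from rig import sense
s=sense();print(s['ft_force'],s['ft_torque'],s['grip_width']*85)"
```

```text
filler [([0.5481, 0.0089, 0.1626], 0.59)]
cap [([0.5503, 0.0098, 0.1417], 0.78)]
flap_tab [([0.7743, -0.0259, 0.2258], 0.71)]
flap_hinge [([0.6175, -0.0021, 0.1745], 0.87)]
0.91 428 [0.15161336 0.16991491 0.17345878]
top circle ((551.9384765625, 10.699021339416504), 30.651084899902344) [0.55430885 0.01045069 0.17109362]
13.35 [0.54946299 0.00763388 0.1458188 ] [3.14149862e+00 1.09993010e-03 2.99335949e+00] [ 0.38 -0.09 -0.2   0.   -1.46 -2.1 ]
[-0.16923929 -0.53579489  5.42328403] [-0.23296253  0.22545374 -0.03305845] 58.70390658147687
```

View pics/g8.png

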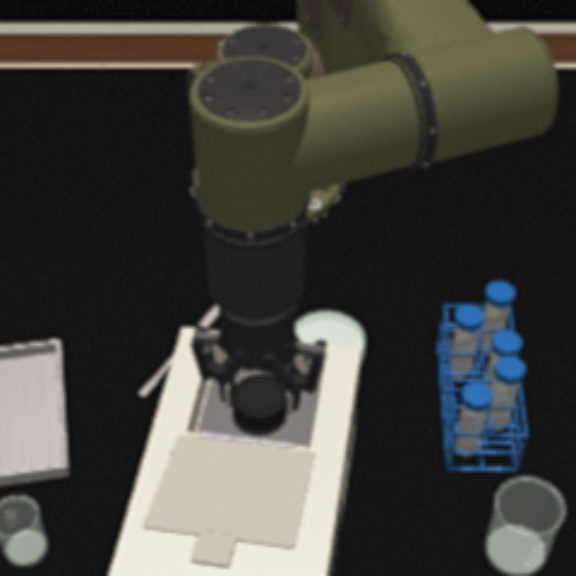

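Call:
arm_command(deltas=[0,0,0,0.03,0,0,0,0.05,0,0,0,0.06,0,0,0,0.06,0,0,0,0.06,0,0,0,0.06,0,0,0,0.06,0,0,0,0.06,0,0,0,0.06,0,0,0,0.06])

```text
time_s: 14.18
tool_pos: [0.549, 0.007, 0.1458]
tool_rot: [-3.141, -0.001, -2.164]
ft_force: [-2.6, -2.4, 5.8]
grip_width: 0.692
```

Call:
arm_command(deltas=[0,0,0,0.06,0,0,0,0.06,0,0,0,0.06,0,0,0,0.06,0,0,0,0.06,0,0,0,0.06,0,0,0,0.06,0,0,0,0.06,0,0,0,0.06,0,0,0,0.06])

```text
time_s: 15.02
tool_pos: [0.5498, 0.0072, 0.1458]
tool_rot: [-3.141, -0.002, -0.964]
ft_force: [1.4, -2.6, 5.1]
grip_width: 0.696
```

```bash
python3 look.py pics/g9.png; python3 -c "
from rig import sense
s=sense();print(s['ft_force'],s['ft_torque'],s['grip_width']*85)"
```

```text
filler [([0.5454, 0.0057, 0.1644], 0.76), ([0.6635, 0.4246, 0.0002], 0.44)]
cap [([0.4558, -0.3201, -0.0031], 0.67)]
flap_tab [([0.7784, -0.0274, 0.2229], 0.87), ([0.6633, 0.4235, -0.0015], 0.52)]
flap_hinge [([0.6162, -0.0045, 0.1747], 0.93)]
0.69 249 [0.15104575 0.16932875 0.1733012 ]
top circle ((554.3367919921875, 6.616019248962402), 28.72943687438965) [ 0.55764758 -0.00137441  0.17110803]
15.3167 [0.54956151 0.00755631 0.14574184] [-3.14073350e+00 -9.48454729e-04 -9.74399656e-01] [ 0.38 -0.09 -0.2   0.   -1.46  0.22]
[ 0.15592523 -1.4057207   5.2885691 ] [-0.48456525 -0.2293326  -0.02285247] 58.825415336277864
```

View pics/g9.png

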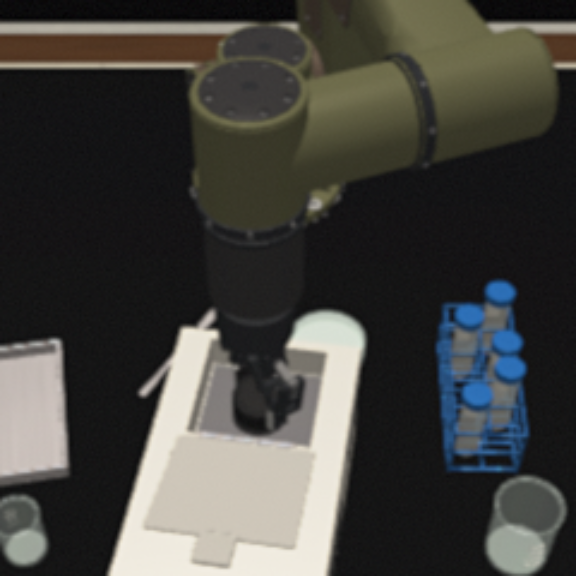

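Call:
arm_command(deltas=[0,0,0.02,0.01,0,0,0.02,0.005,0,0,0.02,0,0,0,0.02,0,0,0,0,0,0,0,0,0,0,0,0,0,0,0,0,0,0,0,0,0,0,0,0,0])

```text
time_s: 16.15
tool_pos: [0.5491, 0.0078, 0.1514]
tool_rot: [3.141, 0.0, -0.94]
ft_force: [-0.2, 0.9, -0.7]
grip_width: 0.689
```

The cap is free, with the force down to about its own weight. I lift it.

Call:
arm_command(deltas=[0,0,0.05,0,0,0,0.1,0,0,0,0.15,0,0,0,0.15,0,0,0,0.15,0,0,0,0.15,0,0,0,0.15,0,0,0,0.12,0,0,0,0.08,0,0,0,0,0])

```text
time_s: 16.98
tool_pos: [0.5497, 0.0078, 0.2415]
tool_rot: [-3.139, -0.001, -0.94]
ft_force: [0.5, -0.4, -0.3]
grip_width: 0.689
```

```bash
python3 look.py pics/g10.png; python3 - <<'E'
from h import *
p,d=viewer.snapshot("top");X=cloud("top",d)
print([(x["xyz"],x["confidence"]) for x in viewer.tip_of("top","tray")])
r=viewer.trace("top","tray");q=X[r[0]["region"]&(d>0)];q=q[(q[:,2]<.03)]
print(rect(q))
E
```

```text
filler [([0.5497, 0.0063, 0.1636], 0.91)]
cap [([0.5496, 0.0065, 0.2402], 0.54)]
flap_tab [([0.7757, -0.0258, 0.2277], 0.7)]
flap_hinge [([0.6152, -0.0012, 0.1748], 0.85)]
0.57 332 [0.17453361 0.26515011 0.26865942]
top circle ((552.7880249023438, 7.634145259857178), 30.904682159423828) [5.56100861e-01 4.23774568e-04 2.67270244e-01]
17.2833 [0.54893237 0.00772893 0.23867548] [ 3.14028611e+00  4.61761584e-04 -9.39794539e-01] [ 0.38 -0.09 -0.03 -0.   -1.63  0.25]
[([0.6414, 0.2971, 0.0014], 0.72), ([0.4567, -0.3215, 0.0011], 0.6)]
((453.17755126953125, -323.94427490234375), (206.92340087890625, 161.5302276611328), 11.042731285095215)
```

View pics/g10.png

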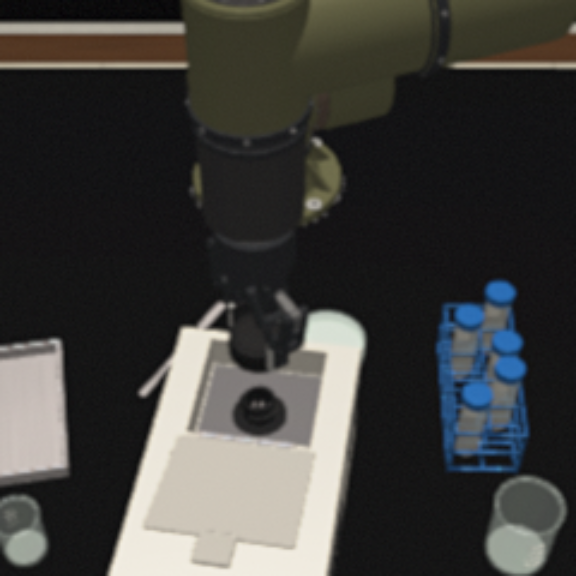

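Call:
arm_command(deltas=[-0.03,-0.1,0,-0.015,-0.06,-0.2,0,-0.015,-0.085,-0.3,0,-0.015,-0.085,-0.3,0,-0.015,-0.085,-0.3,0,-0.015,-0.085,-0.3,0,-0.015,-0.085,-0.3,0,-0.015,-0.085,-0.3,0,-0.015,-0.085,-0.3,0,-0.015,-0.085,-0.3,0,-0.015])

```text
time_s: 18.27
tool_pos: [0.4867, -0.2098, 0.2397]
tool_rot: [-3.141, -0.0, -1.243]
ft_force: [0.5, 0.4, -1.2]
grip_width: 0.693
```

Call:
arm_command(deltas=[-0.085,-0.3,0,-0.015,-0.085,-0.3,0,-0.015,-0.085,-0.3,0,-0.015,-0.07,-0.25,0,-0.015,-0.05,-0.15,0,-0.01,-0.03,-0.1,-0.1,0,0,0,-0.2,0,0,0,-0.25,0,0,0,-0.2,0,0,0,-0.1,0])

```text
time_s: 19.1
tool_pos: [0.4543, -0.3193, 0.1683]
tool_rot: [3.139, 0.003, -1.379]
ft_force: [-0.1, 0.9, -1.0]
grip_width: 0.688
```

```bash
python3 - <<'E'
from h import *
s=sense();print(s["time_s"],s["tool_pos"],s["tool_rot"],s["ft_force"],s["grip_width"]*85)
q,d=viewer.snapshot("scene")
for t in("tray","cap"):print(t,[(x["xyz"],x["confidence"]) for x in viewer.tip_of("scene",t)])
cv2.imwrite("pics/g11.png",cv2.resize(q[80:320,40:280],None,fx=2.4,fy=2.4))
E
```

```text
19.1 [ 0.45433497 -0.31928159  0.16825496] [ 3.13886420e+00  2.67888759e-03 -1.37934399e+00] [-0.11534457  0.94464068 -1.03729736] 58.45274415884843
tray [([0.4565, -0.3207, 0.0019], 0.81)]
cap [([0.4521, -0.3185, 0.1678], 0.77), ([0.6147, -0.0063, 0.1767], 0.64), ([0.5478, 0.0102, 0.1651], 0.25)]
```

View pics/g11.png

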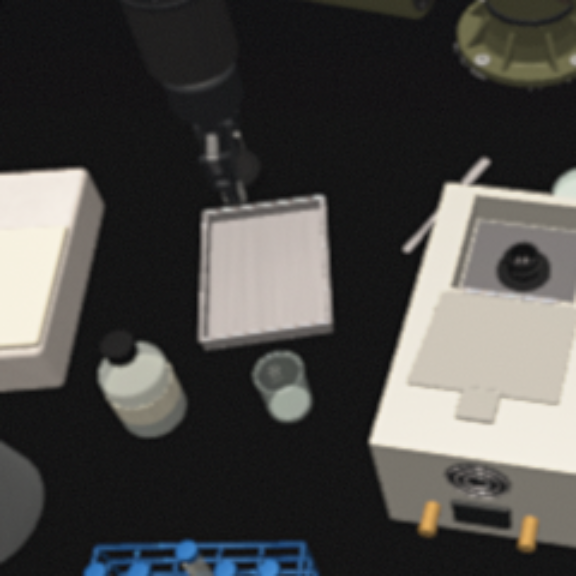

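The cap hangs above the tray (crop 245, 165). I descend, slowing near the floor.

Call:
arm_command(deltas=[0,0,-0.15,0,0,0,-0.25,0,0,0,-0.25,0,0,0,-0.25,0,0,0,-0.25,0,0,0,-0.25,0,0,0,-0.2,0,0,0,-0.1,0,0,0,-0.05,0,0,0,0,0])

```text
time_s: 20.08
tool_pos: [0.4552, -0.3202, 0.0313]
tool_rot: [3.141, -0.0, -1.38]
ft_force: [0.3, -0.3, 0.2]
grip_width: 0.687
```

Call:
arm_command(deltas=[0,0,-0.02,0,0,0,-0.02,0,0,0,-0.02,0,0,0,-0.02,0,0,0,-0.01,0,0,0,-0.01,0,0,0,-0.01,0,0,0,0,0,0,0,0,0,0,0,0,0])

```text
time_s: 20.92
tool_pos: [0.4552, -0.3203, 0.0227]
tool_rot: [3.142, -0.0, -1.38]
ft_force: [-0.3, -0.2, -1.0]
grip_width: 0.685
```

Call:
arm_command(deltas=[0,0,-0.03,0,0,0,-0.03,0,0,0,-0.03,0,0,0,-0.03,0,0,0,-0.02,0,0,0,-0.01,0,0,0,0,0,0,0,0,0,0,0,0,0,0,0,0,0])

```text
time_s: 21.75
tool_pos: [0.4553, -0.3203, 0.0109]
tool_rot: [-3.141, -0.0, -1.38]
ft_force: [0.5, 0.3, -0.9]
grip_width: 0.687
```

Call:
arm_command(deltas=[0,0,-0.01,0,0,0,-0.01,0,0,0,-0.01,0,0,0,0,0,0,0,0,0,0,0,0,0,0,0,0,0,0,0,0,0,0,0,0,0,0,0,0,0])

```text
time_s: 22.58
tool_pos: [0.4552, -0.3202, 0.0083]
tool_rot: [3.142, -0.0, -1.38]
ft_force: [0.4, -0.6, -1.3]
grip_width: 0.692
```

Call:
arm_command(deltas=[0,0,-0.01,0,0,0,-0.01,0,0,0,0,0,0,0,0,0,0,0,0,0,0,0,0,0,0,0,0,0,0,0,0,0,0,0,0,0,0,0,0,0])

```text
time_s: 23.42
tool_pos: [0.4552, -0.3203, 0.0067]
tool_rot: [3.142, -0.0, -1.38]
ft_force: [0.0, 0.3, 0.4]
grip_width: 0.689
```

Call:
arm_command(deltas=[0,0,-0.01,0,0,0,0,0,0,0,0,0,0,0,0,0,0,0,0,0,0,0,0,0,0,0,0,0,0,0,0,0,0,0,0,0,0,0,0,0])

```text
time_s: 24.25
tool_pos: [0.4553, -0.3204, 0.0062]
tool_rot: [-3.141, -0.0, -1.38]
ft_force: [-1.7, 0.5, 3.3]
grip_width: 0.686
```

The cap has touched the tray floor (3 N). I open the hand.

Call:
arm_command(deltas=[0,0,0,0,0,0,0,0,0,0,0,0,0,0,0,0,0,0,0,0,0,0,0,0,0,0,0,0,0,0,0,0,0,0,0,0,0,0,0,0], hand=0, force=20)

```text
time_s: 25.08
tool_pos: [0.4552, -0.3202, 0.0059]
tool_rot: [3.142, -0.0, -1.38]
ft_force: [-0.0, 0.2, -0.2]
grip_width: 1.001
```

Call:
arm_command(deltas=[0,0,0.05,0,0,0,0.1,0,0,0,0.15,0,0,0,0.25,0,0,0,0.3,0,0,0,0.3,0,0,0,0.3,0,0,0,0.3,0,0,0,0.3,0,0,0,0.2,0])

```text
time_s: 25.92
tool_pos: [0.4556, -0.3208, 0.1905]
tool_rot: [-3.138, -0.003, -1.38]
ft_force: [0.0, -0.4, 0.9]
grip_width: 1.002
```

Call:
arm_command(deltas=[-0.1,-0.1,0.1,0,-0.2,-0.2,0,0,-0.2,-0.2,0,0,-0.2,-0.2,0,0,-0.2,-0.2,0,0,-0.1,-0.1,0,0,0,0,0,0,0,0,0,0,0,0,0,0,0,0,0,0])

```text
time_s: 26.75
tool_pos: [0.3756, -0.3998, 0.1939]
tool_rot: [3.142, 0.0, -1.379]
ft_force: [-0.5, -0.0, -0.1]
grip_width: 1.0
```

```bash
python3 - <<'E'
from h import *
s=sense();print(s["time_s"],s["tool_pos"],s["ft_force"])
for n in("top","scene"):
    q,d=viewer.snapshot(n);cv2.imwrite(f"pics/{n}_end.png",q);X=cloud(n,d)
    for t in("cap","flap_tab","beaker_large","beaker_small","bottle_large","bottle_small","tray"):print(n,t,[(x["xyz"],x["confidence"]) for x in viewer.tip_of(n,t)])
    r=viewer.trace(n,"cap")
    for k in r:
        Q=X[k["region"]&(d>0)];print(k["confidence"],Q.mean(0),np.percentile(Q[:,2],[5,50,95]))
E
```

```text
26.75 [ 0.37562451 -0.39979314  0.19393729] [-0.54493006 -0.02772204 -0.07311797]
top cap [([0.618, -0.0074, 0.1791], 0.49)]
top flap_tab [([0.7779, -0.0238, 0.2275], 0.95), ([0.6673, 0.4266, -0.0004], 0.23)]
top beaker_large [([0.643, 0.298, 0.0017], 0.9)]
top beaker_small [([0.6405, -0.2617, 0.0], 0.76)]
top bottle_large [([0.6679, 0.4268, -0.0012], 0.67)]
top bottle_small [([0.6505, -0.4124, -0.0008], 0.68)]
top tray []
scene cap [([0.4558, -0.3202, 0.0012], 0.82)]
scene flap_tab [([0.7754, -0.0265, 0.2263], 0.82)]
scene beaker_large [([0.6464, 0.2942, 0.0012], 0.81)]
scene beaker_small [([0.6423, -0.2598, -0.0026], 0.7)]
scene bottle_large [([0.6639, 0.4207, 0.0001], 0.7)]
scene bottle_small [([0.6506, -0.4165, -0.0003], 0.81)]
scene tray [([0.4587, -0.3203, -0.0001], 0.95)]
0.64 [ 0.46220189 -0.31568047  0.02435378] [0.00435788 0.02862026 0.03319021]
0.42 [ 0.70146876 -0.01303888  0.20559657] [0.1843979  0.20575282 0.22830677]
```

View pics/scene_end.png

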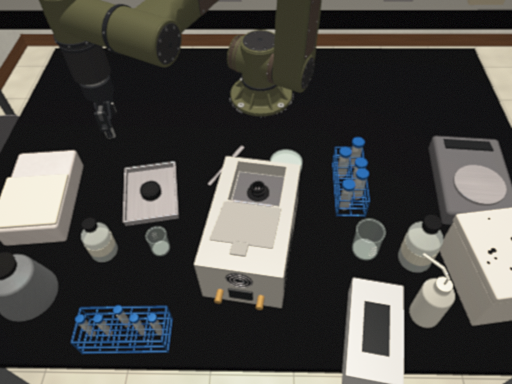

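View pics/top_end.png

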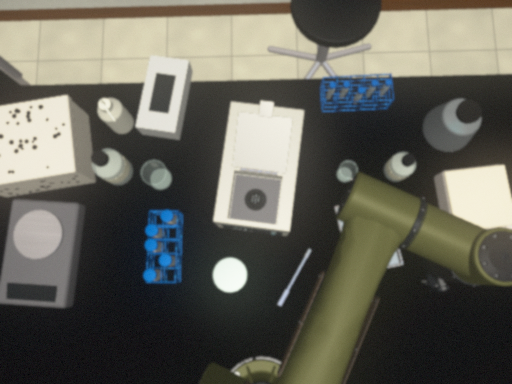

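The cap stands upright in the tray (scene 151, 190; top at 29–33 mm). The flap lies back, the neck is open (258, 190), and the glassware hasn't moved.

```bash
python3 -c "
from rig import order
print(order.sign_off())"
```

```text
the job is handed in; nothing more can be done
None
```

The job is done and handed in at about 27 s of the 61 s allowed. I lifted the flap by its tab and let it fall back to its stop. I then turned the cap about 2.3 rad anticlockwise, lifted it off and set it down in the tray with about 3 N of contact force.

**Last checks before handing in**
- **Flap:** it lies fully back, with its tab at about (0.776, -0.025, 0.227).
- **Cap:** it stands open side down near the tray centre, at (0.456, -0.320), with its top about 29–33 mm above the bench.
- **Glassware:** the beakers and bottles are within about 5 mm of where they were first measured, about what the detector's error allows.
- **Arm:** the gripper is open and clear of everything.

**Checks that disagreed:** in the last top-camera picture the arm hid most of the tray. There the network reported the cap at the flap hinge (0.49 confidence) and found no tray. The scene camera showed both clearly, so I relied on that.

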